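Lock the inlet filter cap of a breath analyser and dock its carriage

ROBOT

A 6-joint arm with a two-finger parallel gripper is mounted at the origin on the work surface. World frame = base frame: x ahead of the robot, y to its left, z up, the work surface at z = 0. Lengths are in m, angles in rad, forces in N, time in s.
With the tool pointing down it reaches from about 0.3 to 0.875 m from the base axis. Payload 6.4 kg.
Tool frame: the origin (TCP) lies midway between the tips of the shut fingers; the grasp point (between the pads) lies 19 mm behind it (ctrl.pinch_z is the distance from the TCP to the grasp point, in m); z points along the fingers, y is the line along which they close (so a half turn about z gives the same grasp; the last joint's range is limited). The gripper opens to 85 mm and grips with 20 to 120 N. Pads are 22 mm wide; open, the fingers measure 114 mm over their backs; the gripper's body (76 mm by 85 mm) begins 54 mm behind the grasp point. The pads swing forward as they close: fully open they stand 13 mm farther back than shut.
Start: joints at [-1.473, 0.181, 1.607, -0, 1.354, -0.206], TCP at [0.172, -0.549, 0.2] pointing down, gripper open.
Joint ranges: [-2.99, 2.99], [-0.89, 2.07], [0.3, 2.58], [-1.14, 4.28], [0, 2.63], [-3.12, 3.12]. Speed limits (rad/s): [2.57, 2.57, 3.01, 3.14, 3.14, 3.14].

INTERFACE

Orientations are given as a unit quaternion [w, x, y, z].
In Python, from bench import ctrl gives the robot as it stands.
- The arm moves only by the tool apply_moves, never from a script. Its argument "moves" is a list of rows, each an object with "jaw": the opening, from 0 (shut) to 1 (fully open); "offset": the shift along the tool's x, y, z in mm, a list of three; "rot": the turn, a rotation vector about the tool's x, y, z in degrees, a list of three. In form: [{"jaw": jaw, "offset": [dx, dy, dz], "rot": [ax, ay, az]}, ...]. A call has exactly 5 rows; each row shifts and turns the commanded pose from where the row before left it, along the tool's axes as they then stand; what a row does not reach is not made up. A row lasts 1/8 s, in which the tool goes at most 62.5 mm and 10.7 degrees, less where a joint would pass 70% of its speed; a pose out of reach is approached as far as the arm can. A call is refused whole if a number of a shift passes 62.5 or a number of a turn 10.7, either way. A call with a gripper value outside its range is refused whole. The fingers move at their own pace and stop on an object; the grip force is fixed at half the most. Time passes only in rows, so rows that do not move let the fingers close, or fill a call up. It gives the time, the measured TCP pose, the force, the opening and the grip force at its end, in the units of the state.
- ctrl.get_obs(): the state, without advancing time (a new reading comes with each control period).
- ctrl.camera(name): name is "scene" or "top"; returns (picture, depth): 400x640x3 uint8, red, green, blue; 400x640 float32, m along the optical axis (not along the pixel's ray), 0 where there is no reading.
- ctrl.camera_params(name): a dict with "K" (3x3 intrinsics, pixels), "cam_to_world" (4x4, takes a point from camera to world coordinates). Camera axes: x right, y down, z forward; pixel columns grow to the right and rows downward; lengths in m; the calibration is good to about 2 mm. A picture is of the moment at which its call begins. camera_params takes no time and is no camera call.
- ctrl.hand_in(): hands the job in; it is judged then, once.
Trained networks look in the newest picture that a camera, given by its name, has taken for a name from the list of things; names that differ only in an ending like _2 or _b are one class to them, and where a whole thing is asked for, a point or a joint stands for the part that bears it (a point fixed in the world has none). Each returns a list of dicts, best first, with "score" (0 to 1); they miss things now and then, are a little off and sometimes report something else, mostly with a low value. They report only what shows in the picture. A call takes as long as a camera call. They do not tell look-alikes from the thing itself.
- ctrl.outline_of(camera, target): "region" (400x640 bool, what is visible of it) and "position" ([column, row] in pixels, amid what is visible of it).
The state is a dict: "time_s": time; "q": joint angles; "dq": joint speeds; "joint_efforts": joint torques, N m; "eef_pos": TCP position; "eef_rot": TCP orientation; "wrist_force": force on the tool from outside, world axes, zero at the start; "torque": the same for the moment, N m; "opening": opening from 0.0 (shut) to 1.0 (fully open); "grasp_force": force on a finger pad.
Only numpy, scipy, OpenCV 4.12 (cv2) and the standard library are available. Lean on these libraries where they do the work, as an engineer would, in place of code of your own. Each camera call takes 0.05 s, during which the arm holds its last target. There are 200 camera calls.

TASK

The new inlet filter has only been set loosely on its housing on the breath analyser's slide-out carriage. Turn its cap until you feel it drop into its entry slots, press it down against the spring and give it a quarter turn clockwise until it clicks home; let go of it, then push the carriage straight along its rails until it sits fully home against the dock. Do not disturb the flask, the jar or the blue box.

Things in the scene. Friction and masses are not known exactly. Their poses are not given: they have to be found in the camera images.
- analyser: White bench instrument with a blue band: shell 280 wide, 175 high, x = 30 to 280, and before it a low guide bed. Fixed. Origin on the bench under the middle of the dock face, which is the stop: a dark steel block 130 wide, 58 high. +x points along the rails into the dock, z up. All sizes are in mm.
- rails (a point): Middle of the guide bed at the height of the rail tops, 32 above the bench. Aluminium bed 360 long (analyser x = -360 to 0), 190 wide, top face 12 above the bench; a steel guide rail 12 wide along each side, inner faces at y = +-81. Axes as the analyser's.
- dock_home (a point): Where the carriage's origin lies when the carriage is fully home against the dock: on the bed's centre line, 65 before the dock face, 12 above the bench. Axes as the analyser's.
- carriage: Loose slide on the bed between the rails, 1 mm play each side, drawn out 140 to 190 from home; 0.9 to 1.4 kg, slides at 3 to 8 N. Origin: centre of its underside, +x into the dock. Floor 130 (x) x 150 (y) x 12; white front plate 150 wide, 10 thick, outer face x = -65, top z = 58. Low brass valve (top z = 46) at x = 15, y = -45. It carries the metal filter cup.
- push_pad (a point): Dark square pad in the middle of the front plate's outer face (carriage x = -65, y = 0, z = 30). Push here towards carriage +x. The carriage rides on short dry brass shoes (x = +-35): pushed more than about 30 off its centre line it cocks and binds between the rails (drags from 15 on); at the middle it runs freely. Axes as the carriage's.
- cup_top (a point): Centre of the metal filter cup's rim (carriage x = 12, y = 28, z = 54), on the upright bayonet axis. Cup outer diameter 73. A steel insert 6 thick, flush with the rim, has two opposite entry gaps 14 wide, hidden by the cap. They lie along carriage x, but the insert is clamped up to 0.35 rad either way from that; how much cannot be seen. Axes as the carriage's.
- spring_rest (a point): Centre of the spring plate inside the cup (carriage z = 42 at rest). The cap's nose rests on it when the lugs have dropped into the gaps. Pushing force on it: 5 N at z = 42, 11 N at 35, 13 N at 32 (bottom). With the cap's origin below z = 35 the lugs are under the insert and the cap can turn clockwise; anticlockwise a stop blocks it.
- locked_at (a point): Where the cap's origin lies when locked: carriage z = 38. Seen from above, the pockets lie 1.4 rad (80 degrees) clockwise of the gaps, a hard stop 0.07 rad further. Released there, the spring lifts the cap 3 or more with a click into the pockets. Released too early it stays at z = 35, not locked. Slick inside: the turn takes under 0.3 N m.
- cap: Loose filter cap, 0.11 to 0.19 kg: red knurled rim, diameter 79 (z = 12 to 27), black wing on top. Origin on its axis at the underside of its nose (nose diameter 49). At the start it stands on the insert with its origin at carriage z = 46, turned 0.65 to 1.0 rad anticlockwise (from above) from the carriage's axes. Same after half a turn.
- wing (a point): Middle of the cap's wing, 42 above the cap's origin. Wing 62 long (cap x), 16 thick (cap y), from z = 27 (top of the rim) to z = 57: grip it across the 16. Axes as the cap's.
- lug (a point): Outer end of one of the cap's two lugs, on the cap's +x side (the other on -x), 31 from the axis. Lugs 9 wide, 5 thick (cap z = 8 to 13), under the rim and in line with the wing. At the start they lie on top of the insert; over the gaps the cap drops 4. Axes as the cap's.
- flask: Small clear conical flask, foot diameter 66, 88 high, origin at the centre of its foot. Leave it alone.
- vial_jar: Amber jar with a white cap, diameter 56, 100 high, origin at the centre of its foot. Leave it alone.
- tube_box: Blue box of sorbent tubes, 110 (x) x 70 (y) x 32, origin at the centre of its underside. Leave it alone.
Mind the look-alikes: they are no part of the job. Several things have the shape of the cap; the one meant has the colours described above.

How it is judged:
By the outcome, as a careful person would: the job done as asked, in the order asked, and still so for the second after the job is handed in, with the robot touching nothing.
It also fails if it takes over 72 s, if anything falls off the work surface, if the arm or the gripper's body presses on something with over 40 N, if the wrist force passes 120 N, or if a joint passes its speed limit or range.

## Working session

There is one attempt and no reset: what is moved stays moved. The work goes in short steps, Python scripts to look and compute and a tool call to move; the robot and the scene stay as the last step left them, time stands still between calls to the robot, and variables do not carry over. Pictures are saved under pics/ and viewed, at most 10 in all, crops included, and the job is handed in when it is done.

Besides the shell and the picture viewer there is one more tool, called after ">>>" by a JSON object that holds its "method" and its "body", one argument or row to a line. apply_moves: Moves the arm, as the interface text tells. Its arguments: {"type":"object","properties":{"moves":{"type":"array"}},"required":["moves"]}

```bash
ls; mkdir -p pics; python3 - <<'E'
from bench import ctrl
import cv2,numpy as np
for n in("top","scene"):
    p,d=ctrl.camera(n); cv2.imwrite(f"pics/{n}0.png",p[:,:,::-1]); np.savez(f"{n}0.npz",p=p,d=d)
    c=ctrl.camera_params(n); print(n,np.round(c["K"],1).tolist(),np.round(c["cam_to_world"],3).tolist())
    for t in("cap","wing","carriage","push_pad","analyser"):
        try: print(t,[(round(r["score"],2),np.round(r["position"]).tolist(),int(r["region"].sum())) for r in ctrl.outline_of(n,t)][:5])
        except Exception as e: print(t,e)
o=ctrl.get_obs();print(o)
E
```

```text
pics
top [[371.7, 0.0, 324.5], [0.0, 371.7, 200.2], [0.0, 0.0, 1.0]] [[0.02, -0.99, 0.143, 0.469], [-0.999, -0.015, 0.034, 0.074], [-0.032, -0.143, -0.989, 0.959], [0.0, 0.0, 0.0, 1.0]]
cap [(0.79, [351.0, 197.0], 946), (0.73, [411.0, 302.0], 877), (0.66, [260.0, 235.0], 833), (0.54, [317.0, 131.0], 614)]
wing [(0.94, [350.0, 195.0], 908), (0.85, [256.0, 236.0], 773), (0.81, [345.0, 296.0], 851), (0.58, [413.0, 302.0], 920), (0.17, [394.0, 140.0], 539)]
carriage [(0.92, [337.0, 218.0], 2301)]
push_pad [(0.93, [336.0, 218.0], 2370), (0.3, [496.0, 226.0], 27304)]
analyser [(0.7, [498.0, 227.0], 27097), (0.49, [334.0, 217.0], 2356)]
scene [[445.6, 0.0, 312.6], [0.0, 445.6, 198.7], [0.0, 0.0, 1.0]] [[0.026, 0.829, -0.559, 1.145], [1.0, -0.023, 0.012, 0.067], [-0.003, -0.56, -0.829, 0.897], [0.0, 0.0, 0.0, 1.0]]
cap [(0.9, [393.0, 183.0], 744), (0.81, [300.0, 143.0], 626), (0.8, [237.0, 139.0], 673), (0.73, [297.0, 203.0], 968)]
wing [(0.97, [301.0, 137.0], 677), (0.83, [296.0, 206.0], 1040), (0.73, [392.0, 182.0], 767), (0.67, [153.0, 187.0], 27749), (0.65, [237.0, 137.0], 680)]
carriage [(0.67, [313.0, 215.0], 2136)]
push_pad [(0.73, [316.0, 218.0], 2108)]
analyser [(0.67, [150.0, 189.0], 27907)]
{'time_s': 0.6, 'q': array([-1.47328608e+00,  1.80748320e-01,  1.60696745e+00, -1.23339222e-05,
        1.35379037e+00, -2.06286591e-01]), 'dq': array([-1.82251808e-03, -1.53332818e-03,  9.35709096e-05,  4.86167948e-04,
        8.49440428e-04,  4.26042175e-04]), 'joint_efforts': array([-8.45631821e-04, -4.44596922e+01, -3.51520157e+01, -3.94575391e-04,
        9.72500275e-04, -1.04089793e-05]), 'eef_pos': array([ 0.17203242, -0.54870309,  0.1997333 ]), 'eef_rot': array([ 4.28654575e-05,  9.88485399e-01,  1.51316274e-01, -8.36497527e-06]), 'wrist_force': array([-0.32378257, -0.27852338,  0.17742004]), 'torque': array([-0.01425982, -0.01461903, -0.00182412]), 'grasp_force': 0.0, 'opening': 1.0018949698911666}
```

View pics/top0.png

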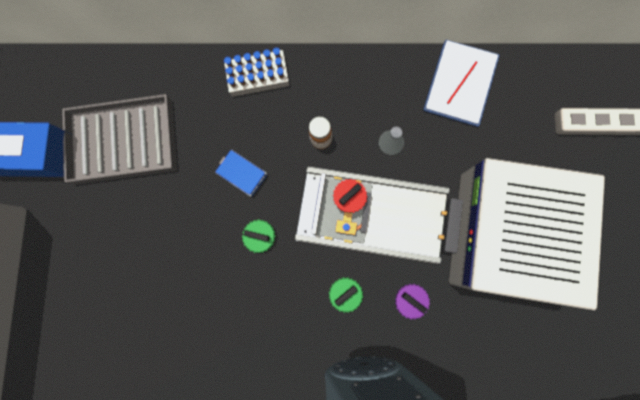

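View pics/scene0.png

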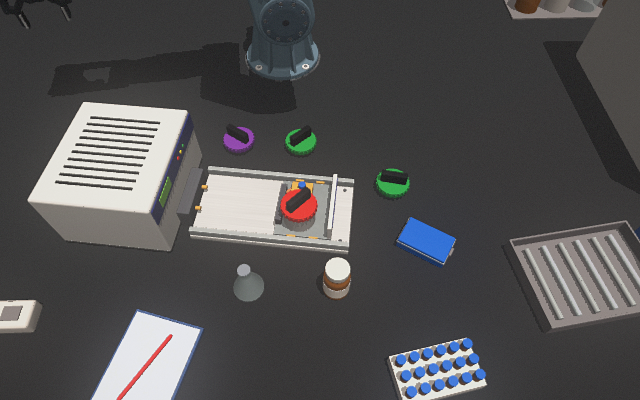

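The red cap with the black wing, on the carriage at top (350,196), is the target. The look-alikes are green at (258,236) and (345,295), and purple at (412,302). Next I measure its pose and take the close crop.

```bash
cat > h.py <<'E'
from bench import ctrl
import numpy as np,cv2
def cloud(n,d):
    c=ctrl.camera_params(n);K=c["K"];T=np.array(c["cam_to_world"])
    v,u=np.mgrid[:400,:640]
    P=np.stack([(u-K[0][2])*d/K[0][0],(v-K[1][2])*d/K[1][1],d],-1)
    return P@T[:3,:3].T+T[:3,3]
def shot(n):
    p,d=ctrl.camera(n); return p,d,cloud(n,d)
def axis(xy):
    (c,s,a)=cv2.minAreaRect((xy*1000).astype(np.float32)); b=cv2.boxPoints((c,s,a))
    e=[b[1]-b[0],b[2]-b[1]]; e=max(e,key=np.linalg.norm)
    return np.round(c,1),np.round(s,1),np.arctan2(e[1],e[0])%np.pi
def capinfo(n,p,P):
    h=cv2.cvtColor(p,cv2.COLOR_RGB2HSV)
    red=((h[...,0]<8)|(h[...,0]>172))&(h[...,1]>150)&(h[...,2]>70)
    X=P[...,0];Y=P[...,1];Z=P[...,2]
    red&=(Z>.04)&(Z<.12)
    k,l,st,_=cv2.connectedComponentsWithStats(red.astype(np.uint8)); i=1+st[1:,4].argmax(); red=l==i
    top=red&(Z>np.percentile(Z[red],60)-.004)
    print(n,"red n",red.sum(),"z90",np.percentile(Z[red],[50,90]).round(4)); 
    print("  red top rect",axis(P[...,:2][top]))
    c=P[red].mean(0)
    w=(np.hypot(X-c[0],Y-c[1])<.045)&(h[...,2]<70)&(Z>np.percentile(Z[red],80)+.008)
    print("  wing n",w.sum(),"z",np.percentile(Z[w],[50,90]).round(4)); zz=np.percentile(Z[w],70)
    w&=Z>zz-.01
    print("  wing rect",axis(P[...,:2][w]), P[w].mean(0).round(4))
    return red,w
E
python3 - <<'E'
from h import *
for n in("top","scene"):
    a=np.load(n+"0.npz");p,d=a["p"],a["d"];P=cloud(n,d)
    red,w=capinfo(n,p,P)
    X,Y,Z=P[...,0],P[...,1],P[...,2]
    for nm,lo,hi in(("railtop",.027,.037),("plate",.062,.076),("bed",.008,.016)):
        m=(Z>lo)&(Z<hi)&(p.min(-1)>100)&(X>.3)&(X<.6)&(Y>-.3)&(Y<.2)
        if n=="top":
            print(nm,m.sum(),axis(P[...,:2][m]),np.median(Z[m]))
    for t,(u,v) in {"":(0,0)}.items(): pass
    m=(Z>.15)&(Z<.19)&(p.min(-1)>120)
    if n=="top": print("shell",m.sum(),axis(P[...,:2][m]),np.median(Z[m]))
    c=(slice(150,270),slice(280,460)) if n=="top" else (slice(150,260),slice(180,360))
    cv2.imwrite(f"pics/crop_{n}.png",cv2.resize(p[c][:,:,::-1],None,fx=4,fy=4,interpolation=cv2.INTER_CUBIC))
E
```

```text
top red n 668 z90 [0.0858 0.0883]
  red top rect (array([606.8,  44.9]), array([76.1, 75.4]), np.float32(0.80353844))
  wing n 124 z [0.1156 0.1174]
  wing rect (array([605.4,  45. ]), array([11.6, 55.7]), np.float32(2.3590503)) [0.6055 0.0449 0.1156]
railtop 887 (array([535.4,  -5.5]), array([359.6, 127.1]), np.float32(1.4663721)) 0.03245757668236349
plate 175 (array([534. , -36.9]), array([340. ,  85.5]), np.float32(1.4253063)) 0.07035278267423228
bed 4143 (array([550.7, -10.8]), array([362.2, 150. ]), np.float32(1.4307909)) 0.012660973958452337
shell 15167 (array([ 523.8, -344.3]), array([251.5, 279.8]), np.float32(2.9989245)) 0.17596689971238666
scene red n 614 z90 [0.0849 0.0871]
  red top rect (array([610.3,  46.7]), array([78.8, 79. ]), np.float32(3.1117332))
  wing n 249 z [0.1128 0.1163]
  wing rect (array([611. ,  47.2]), array([16.2, 58.9]), np.float32(2.3448312)) [0.6125 0.0484 0.113 ]
```

View pics/crop_top.png

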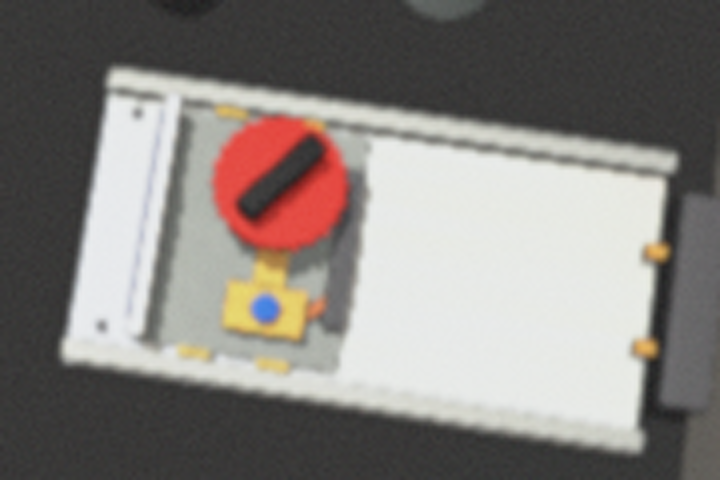

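The crop confirms red cap, black wing at crop (282,183), with the brass valve and white front plate beside it. Cap is at about (608,46) mm. Rail direction is yaw −1.712. The wing sits 0.92 rad anticlockwise of the carriage axes, within the stated range. I raise the arm and move over.

>>> {"method": "apply_moves", "body": {
  "moves": [
    {"jaw": 1, "offset": [0, 0, -60], "rot": [0, 0, 0]},
    {"jaw": 1, "offset": [0, 0, -60], "rot": [0, 0, 0]},
    {"jaw": 1, "offset": [45.7, -33.6, 0], "rot": [0, 0, 0]},
    {"jaw": 1, "offset": [45.7, -33.6, 0], "rot": [0, 0, 0]},
    {"jaw": 1, "offset": [45.7, -33.6, 0], "rot": [0, 0, 0]}
  ]
}}

```text
time_s: 1.23
eef_pos: [0.2734, -0.4101, 0.3199]
eef_rot: [0.0, 0.989, 0.151, 0.0]
wrist_force: [1.0, -0.3, 0.5]
opening: 1.0
grasp_force: 0.0
```

>>> {"method": "apply_moves", "body": {
  "moves": [
    {"jaw": 1, "offset": [45.7, -33.6, 0], "rot": [0, 0, 0]},
    {"jaw": 1, "offset": [45.7, -33.6, 0], "rot": [0, 0, 0]},
    {"jaw": 1, "offset": [45.7, -33.6, 0], "rot": [0, 0, 0]},
    {"jaw": 1, "offset": [45.7, -33.6, 0], "rot": [0, 0, 0]},
    {"jaw": 1, "offset": [45.7, -33.6, 0], "rot": [0, 0, 0]}
  ]
}}

```text
time_s: 1.85
eef_pos: [0.4414, -0.1812, 0.32]
eef_rot: [0.0, 0.988, 0.151, 0.0]
wrist_force: [0.8, -0.5, -0.3]
opening: 0.997
grasp_force: 0.0
```

>>> {"method": "apply_moves", "body": {
  "moves": [
    {"jaw": 1, "offset": [45.7, -33.6, 0], "rot": [0, 0, 0]},
    {"jaw": 1, "offset": [45.7, -33.6, 0], "rot": [0, 0, 0]},
    {"jaw": 1, "offset": [45.7, -33.6, 0], "rot": [0, 0, 0]},
    {"jaw": 1, "offset": [45.7, -33.6, 0], "rot": [0, 0, 0]},
    {"jaw": 1, "offset": [45.7, -33.6, 0], "rot": [0, 0, 0]}
  ]
}}

```text
time_s: 2.48
eef_pos: [0.6092, 0.0476, 0.3198]
eef_rot: [0.0, 0.988, 0.151, 0.0]
wrist_force: [1.2, -0.8, -0.6]
opening: 1.003
grasp_force: 0.0
```

>>> {"method": "apply_moves", "body": {
  "moves": [
    {"jaw": 1, "offset": [0, 0, 20], "rot": [0, 0, -9.8]},
    {"jaw": 1, "offset": [0, 0, 20], "rot": [0, 0, -9.8]},
    {"jaw": 1, "offset": [0, 0, 20], "rot": [0, 0, -9.8]},
    {"jaw": 1, "offset": [0, 0, 20], "rot": [0, 0, -9.8]},
    {"jaw": 1, "offset": [0, 0, 0], "rot": [0, 0, -9.8]}
  ]
}}

```text
time_s: 3.1
eef_pos: [0.6069, 0.046, 0.2373]
eef_rot: [-0.001, 0.835, 0.55, -0.002]
wrist_force: [-0.0, 0.4, -0.4]
opening: 0.999
grasp_force: 0.0
```

>>> {"method": "apply_moves", "body": {
  "moves": [
    {"jaw": 1, "offset": [0, 0, 0], "rot": [0, 0, -9.8]},
    {"jaw": 1, "offset": [0, 0, 0], "rot": [0, 0, -9.8]},
    {"jaw": 1, "offset": [0, 0, 0], "rot": [0, 0, -9.8]},
    {"jaw": 1, "offset": [0, 0, 0], "rot": [0, 0, -9.8]},
    {"jaw": 1, "offset": [0, 0, 0], "rot": [0, 0, -9.8]}
  ]
}}

```text
time_s: 3.72
eef_pos: [0.6082, 0.0458, 0.2396]
eef_rot: [-0.0, 0.532, 0.847, -0.0]
wrist_force: [0.3, -0.2, 0.3]
opening: 0.996
grasp_force: 0.0
```

>>> {"method": "apply_moves", "body": {
  "moves": [
    {"jaw": 1, "offset": [0, 0, 0], "rot": [0, 0, -9.8]},
    {"jaw": 1, "offset": [0, 0, 0], "rot": [0, 0, -9.6]},
    {"jaw": 1, "offset": [0, 0, 0], "rot": [0, 0, 0]},
    {"jaw": 1, "offset": [0, 0, 0], "rot": [0, 0, 0]},
    {"jaw": 1, "offset": [0, 0, 0], "rot": [0, 0, 0]}
  ]
}}

```text
time_s: 4.35
eef_pos: [0.6082, 0.0459, 0.2397]
eef_rot: [-0.0, 0.385, 0.923, 0.0]
wrist_force: [-0.2, 0.9, 0.2]
opening: 0.998
grasp_force: 0.0
```

>>> {"method": "apply_moves", "body": {
  "moves": [
    {"jaw": 1, "offset": [0, 0, 40], "rot": [0, 0, 0]},
    {"jaw": 1, "offset": [0, 0, 40], "rot": [0, 0, 0]},
    {"jaw": 1, "offset": [0, 0, 30], "rot": [0, 0, 0]},
    {"jaw": 0.5, "offset": [0, 0, 20], "rot": [0, 0, 0]},
    {"jaw": 0.5, "offset": [0, 0, 0], "rot": [0, 0, 0]}
  ]
}}

```text
time_s: 4.97
eef_pos: [0.6072, 0.0459, 0.1082]
eef_rot: [-0.001, 0.384, 0.923, -0.0]
wrist_force: [-0.1, -0.4, 1.0]
opening: 0.6
grasp_force: 0.0
```

```bash
python3 - <<'E'
from h import *
p,d,P=shot("scene")
cv2.imwrite("pics/s1.png",cv2.resize(p[130:250,230:370][:,:,::-1],None,fx=5,fy=5,interpolation=cv2.INTER_CUBIC))
o=ctrl.get_obs();print(o["eef_pos"],o["wrist_force"],o["torque"],o["opening"],o["q"][5])
E
```

```text
[0.60833666 0.04582422 0.10976373] [ 0.49819864  0.10493149 -0.07642981] [-0.02167554 -0.0016195  -0.01203705] 0.5181977163689118 -0.9007611668308857
```

View pics/s1.png

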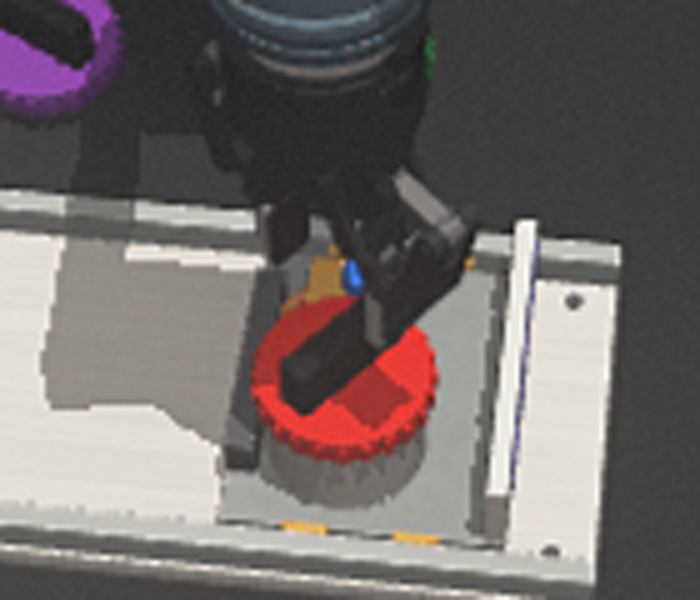

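The jaws straddle the wing, with the near finger at crop (385,320) beside it, aligned with it. I lower and grip.

>>> {"method": "apply_moves", "body": {
  "moves": [
    {"jaw": 0.5, "offset": [0, 0, 18], "rot": [0, 0, 0]},
    {"jaw": 0.3, "offset": [0, 0, 0], "rot": [0, 0, 0]},
    {"jaw": 0.1, "offset": [0, 0, 0], "rot": [0, 0, 0]},
    {"jaw": 0.0, "offset": [0, 0, 0], "rot": [0, 0, 0]},
    {"jaw": 0, "offset": [0, 0, 0], "rot": [0, 0, 0]}
  ]
}}

```text
time_s: 5.65
eef_pos: [0.6085, 0.0458, 0.0921]
eef_rot: [0.0, 0.384, 0.923, 0.0]
wrist_force: [-0.5, -0.2, -0.4]
opening: -0.001
grasp_force: 0.0
```

```bash
python3 - <<'E'
from h import *
o=ctrl.get_obs();print(o["eef_pos"],o["wrist_force"],o["torque"],o["opening"],o["grasp_force"],o["q"][5])
E
```

```text
[0.60852448 0.04584371 0.09210694] [-0.47462973 -0.23828756 -0.42392135] [-0.00151612  0.0409179   0.01602973] -0.00124356029139898 0.0 -0.9011230970000447
```

```bash
python3 - <<'E'
from h import *
p,d,P=shot("scene")
a=cv2.resize(p[130:250,230:370][:,:,::-1],None,fx=4,fy=4,interpolation=cv2.INTER_CUBIC)
p2,d,P2=shot("top")
capinfo("scene",p,P)
b=cv2.resize(p2[140:260,290:350][:,:,::-1],None,fx=4,fy=4,interpolation=cv2.INTER_CUBIC)
cv2.imwrite("pics/s2.png",np.hstack([a,b]))
T=np.linalg.inv(ctrl.camera_params("scene")["cam_to_world"]);K=ctrl.camera_params("scene")["K"]
x=T@np.r_[ctrl.get_obs()["eef_pos"],1];u=K@x[:3]/x[2];print("tcp px crop",(u[:2]-[230,130])*4)
E
```

```text
scene red n 585 z90 [0.0848 0.0868]
  red top rect (array([613.9,  46.9]), array([78.8, 72. ]), np.float32(1.4955527))
  wing n 2841 z [0.2962 0.4245]
  wing rect (array([632.5,  51. ]), array([54.9, 84. ]), np.float32(1.7261981)) [0.6416 0.0499 0.3991]
tcp px crop [269.64652716 285.30317464]
```

View pics/s2.png

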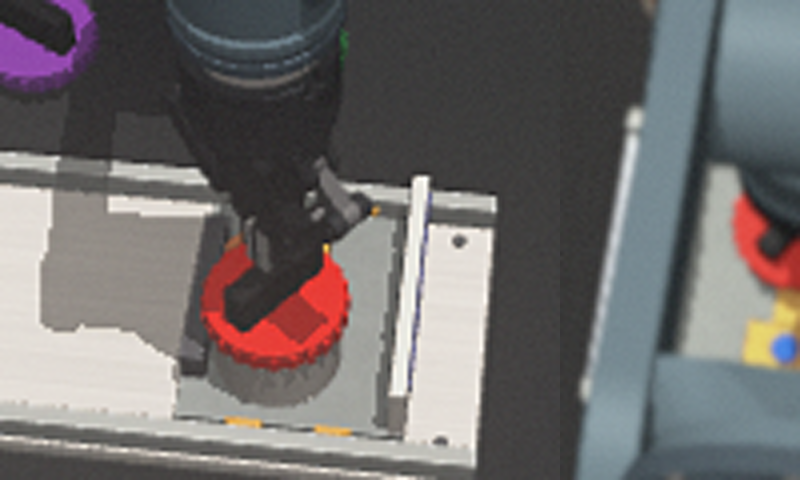

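```bash
python3 - <<'E'
from h import *
p,d,P=shot("scene")
o=ctrl.get_obs();print(o["opening"],o["grasp_force"],o["eef_pos"])
for v in range(168,212,3):
    print(v,[f"{int(P[v,u,0]*1e3)},{int(P[v,u,1]*1e3)},{int(P[v,u,2]*1e3)}" for u in range(282,322,3)])
E
```

```text
0.000999644376111392 0.0 [0.60836516 0.04581758 0.09188908]
168 ['594,18,192', '616,25,220', '645,33,256', '648,39,260', '646,44,258', '649,50,261', '644,55,255', '644,60,255', '641,66,251', '636,71,244', '633,77,240', '447,88,1', '446,96,0', '444,104,-2']
171 ['597,17,186', '1145,67,896', '615,31,209', '629,37,227', '631,43,230', '632,49,231', '633,54,231', '639,60,239', '640,66,240', '634,71,233', '632,77,229', '453,88,-2', '455,96,0', '454,103,-1']
174 ['597,17,176', '611,24,194', '616,30,201', '613,36,197', '633,43,223', '632,48,221', '633,54,222', '640,60,231', '644,66,236', '643,71,234', '636,77,225', '465,88,0', '467,95,1', '468,103,3']
177 ['491,6,25', '604,23,176', '618,30,194', '615,36,189', '630,42,209', '632,48,212', '633,54,212', '639,60,221', '643,65,226', '641,71,222', '643,77,225', '642,82,224', '499,94,32', '498,101,31']
180 ['493,6,15', '492,13,13', '609,29,171', '614,35,178', '629,42,198', '631,48,200', '623,53,190', '612,59,174', '502,65,25', '642,71,215', '645,77,219', '646,82,219', '646,88,219', '644,94,217']
183 ['500,6,13', '510,14,26', '510,21,25', '614,35,16
[... 1172 characters left out ...]
'623,39,116', '620,45,111', '614,51,101', '610,58,95', '603,64,85', '604,71,86', '604,77,85', '603,84,84', '562,92,22', '563,99,24']
204 ['609,11,85', '611,18,87', '628,26,113', '632,33,117', '627,39,110', '622,45,103', '616,51,93', '611,57,85', '611,64,85', '611,70,85', '613,77,87', '610,83,82', '571,92,23', '573,99,26']
207 ['618,12,86', '616,18,82', '631,26,105', '632,32,106', '628,38,100', '623,44,92', '617,51,82', '620,57,86', '619,64,85', '618,70,83', '619,77,85', '620,83,87', '581,91,25', '581,98,24']
210 ['624,12,83', '624,18,83', '630,25,92', '634,32,98', '628,38,88', '625,44,83', '626,51,85', '625,57,83', '627,64,86', '626,70,83', '627,76,85', '622,83,77', '586,91,21', '588,98,23']
```

The jaws shut with nothing between them, and in pics/s2 the fingers seem to end above the wing top, near crop (260,265). I raise and compare the tip height in the cloud with the reported TCP.

>>> {"method": "apply_moves", "body": {
  "moves": [
    {"jaw": 0, "offset": [0, 0, -40], "rot": [0, 0, 0]},
    {"jaw": 0, "offset": [0, 0, -40], "rot": [0, 0, 0]},
    {"jaw": 0, "offset": [0, 0, 0], "rot": [0, 0, 0]},
    {"jaw": 0, "offset": [0, 0, 0], "rot": [0, 0, 0]},
    {"jaw": 0, "offset": [0, 0, 0], "rot": [0, 0, 0]}
  ]
}}

```text
time_s: 6.42
eef_pos: [0.6072, 0.0459, 0.17]
eef_rot: [-0.001, 0.384, 0.923, -0.0]
wrist_force: [-1.0, -0.0, 0.1]
opening: 0.003
grasp_force: 0.0
```

```bash
python3 - <<'E'
from h import *
p,d,P=shot("scene"); np.savez("s3.npz",p=p,d=d)
o=ctrl.get_obs();e=o["eef_pos"];print(o["opening"],e)
m=(np.hypot(P[...,0]-e[0],P[...,1]-e[1])<.05)&(P[...,2]>.125)&(P[...,2]<.3)
z=P[m][:,2]
for lo in np.arange(.125,.26,.01):
    q=P[m][(z>=lo)&(z<lo+.01)]
    if len(q): print(round(lo,3),len(q),q.mean(0).round(3),q.min(0).round(3),q.max(0).round(3))
w=(np.hypot(P[...,0]-.6083,P[...,1]-.046)<.05)&(P[...,2]>.106)&(P[...,2]<.122)
print("wing",axis(P[...,:2][w]),w.sum(),P[w].mean(0))
cv2.imwrite("pics/s3.png",cv2.resize(p[110:230,220:380][:,:,::-1],None,fx=5,fy=5,interpolation=cv2.INTER_CUBIC))
E
```

```text
0.0035002936336867452 [0.60727246 0.04593087 0.17008997]
0.195 3 [0.618 0.046 0.203] [0.616 0.045 0.202] [0.618 0.047 0.204]
0.205 30 [0.617 0.044 0.211] [0.604 0.033 0.206] [0.623 0.058 0.215]
0.215 40 [0.618 0.045 0.22 ] [0.602 0.032 0.215] [0.624 0.06  0.225]
0.225 34 [0.618 0.043 0.23 ] [0.605 0.032 0.225] [0.623 0.053 0.235]
0.235 21 [0.618 0.041 0.24 ] [0.611 0.033 0.236] [0.625 0.052 0.245]
0.245 91 [0.618 0.043 0.251] [0.593 0.014 0.245] [0.64  0.065 0.255]
0.255 103 [0.619 0.047 0.259] [0.586 0.007 0.255] [0.648 0.069 0.265]
wing (array([609.7,  47.8]), array([17.1, 62.8]), np.float32(2.3485055)) 222 [0.6119853  0.04718769 0.11370582]
```

View pics/s3.png

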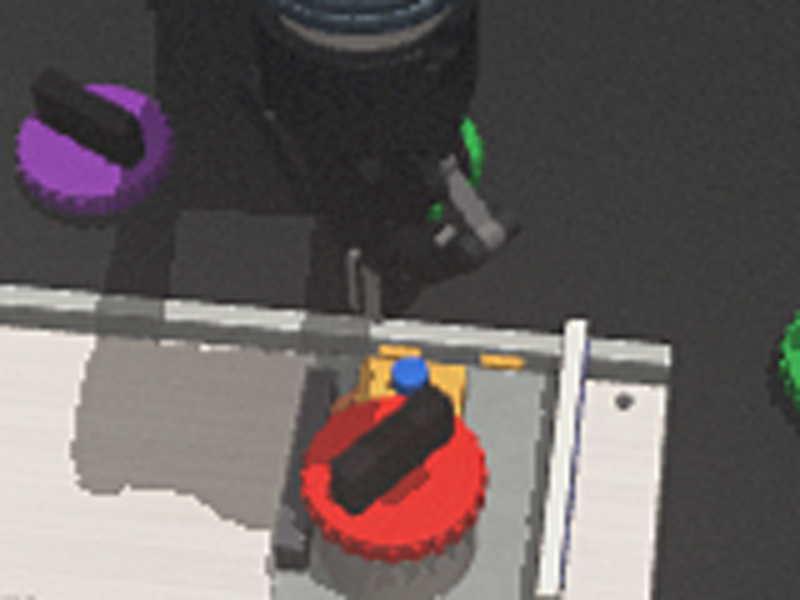

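Shut tips show at crop (372,322), z≈0.203, while the TCP reads 0.170. So the real tips are about 32 mm above the reported TCP. I open, go that much lower and grip.

>>> {"method": "apply_moves", "body": {
  "moves": [
    {"jaw": 0.6, "offset": [0, 0, 0], "rot": [0, 0, 0]},
    {"jaw": 0.6, "offset": [0, 0, 0], "rot": [0, 0, 0]},
    {"jaw": 0.6, "offset": [0, 0, 30], "rot": [0, 0, 0]},
    {"jaw": 0.6, "offset": [0, 0, 40], "rot": [0, 0, 0]},
    {"jaw": 0.5, "offset": [0, 0, 25], "rot": [0, 0, 0]}
  ]
}}

```text
time_s: 7.1
eef_pos: [0.6071, 0.0459, 0.0746]
eef_rot: [-0.001, 0.384, 0.923, -0.0]
wrist_force: [-0.4, 0.3, -0.6]
opening: 0.503
grasp_force: 0.0
```

>>> {"method": "apply_moves", "body": {
  "moves": [
    {"jaw": 0.5, "offset": [0, 0, 10], "rot": [0, 0, 0]},
    {"jaw": 0.35, "offset": [0, 0, 0], "rot": [0, 0, 0]},
    {"jaw": 0.25, "offset": [0, 0, 0], "rot": [0, 0, 0]},
    {"jaw": 0.0, "offset": [0, 0, 0], "rot": [0, 0, 0]},
    {"jaw": 0, "offset": [0, 0, 0], "rot": [0, 0, 0]}
  ]
}}

```text
time_s: 7.72
eef_pos: [0.6096, 0.0457, 0.0684]
eef_rot: [0.001, 0.384, 0.923, 0.0]
wrist_force: [-0.5, -0.1, 6.0]
opening: 0.17
grasp_force: 60.8
```

```bash
python3 - <<'E'
from h import *
o=ctrl.get_obs();print(ctrl.pinch_z,o["eef_pos"],o["wrist_force"],o["torque"],o["opening"],o["grasp_force"],o["q"][5])
E
```

```text
0.0187 [0.60955998 0.0457435  0.06837336] [-0.52262774 -0.05610803  6.01933628] [ 0.07241714 -0.02675994  0.00501846] 0.16960887933576335 60.84222435951233 -0.9011241200518463
```

Gripped: opening 0.17, grasp force 61 N, and about 6 N pressing the cap onto the insert. I add a little downward pressure and turn clockwise, watching for the drop.

>>> {"method": "apply_moves", "body": {
  "moves": [
    {"jaw": 0, "offset": [0, 0, 1], "rot": [0, 0, 5]},
    {"jaw": 0, "offset": [0, 0, 1], "rot": [0, 0, 5]},
    {"jaw": 0, "offset": [0, 0, 0], "rot": [0, 0, 5]},
    {"jaw": 0, "offset": [0, 0, 0], "rot": [0, 0, 5]},
    {"jaw": 0, "offset": [0, 0, 0], "rot": [0, 0, 5]}
  ]
}}

```text
time_s: 8.35
eef_pos: [0.6098, 0.0454, 0.068]
eef_rot: [0.002, 0.576, 0.818, 0.001]
wrist_force: [-3.5, -0.8, 14.1]
opening: 0.167
grasp_force: 62.2
```

```bash
python3 - <<'E'
from h import *
o=ctrl.get_obs();print(o["eef_pos"],o["wrist_force"],o["torque"],o["opening"],o["grasp_force"],o["q"][5])
E
```

```text
[0.60981275 0.04541748 0.06799586] [-3.53357335 -0.81558326 14.06202903] [-0.23762223  0.87527662  0.08023505] 0.1671988110587458 62.20655858516693 -0.46208806514692197
```

>>> {"method": "apply_moves", "body": {
  "moves": [
    {"jaw": 0, "offset": [0, 0, 0], "rot": [0, 0, 3]},
    {"jaw": 0, "offset": [0, 0, 0], "rot": [0, 0, 3]},
    {"jaw": 0, "offset": [0, 0, 0], "rot": [0, 0, 3]},
    {"jaw": 0, "offset": [0, 0, 0], "rot": [0, 0, 3]},
    {"jaw": 0, "offset": [0, 0, 0], "rot": [0, 0, 0]}
  ]
}}

```text
time_s: 8.98
eef_pos: [0.6081, 0.0458, 0.0646]
eef_rot: [-0.0, 0.657, 0.754, -0.0]
wrist_force: [0.3, -0.2, -0.5]
opening: 0.164
grasp_force: 60.1
```

>>> {"method": "apply_moves", "body": {
  "moves": [
    {"jaw": 0, "offset": [0, 0, 0], "rot": [0, 0, 2]},
    {"jaw": 0, "offset": [0, 0, 0], "rot": [0, 0, 2]},
    {"jaw": 0, "offset": [0, 0, 0], "rot": [0, 0, 2]},
    {"jaw": 0, "offset": [0, 0, 0], "rot": [0, 0, 0]},
    {"jaw": 0, "offset": [0, 0, 0], "rot": [0, 0, 0]}
  ]
}}

```text
time_s: 9.6
eef_pos: [0.6078, 0.0462, 0.0647]
eef_rot: [-0.0, 0.696, 0.718, -0.0]
wrist_force: [-4.9, 1.0, 3.2]
opening: 0.173
grasp_force: 60.6
```

It dropped: z fell 3.4 mm and the downward force vanished at about 37° of turn. I check the torque.

```bash
python3 - <<'E'
from h import *
o=ctrl.get_obs();print(o["eef_pos"],o["wrist_force"],o["torque"],o["opening"],o["grasp_force"],o["q"])
p,d,P=shot("scene");P=P
red=None
w=(np.hypot(P[...,0]-.6083,P[...,1]-.046)<.05)&(P[...,2]>.095)&(P[...,2]<.117)&(p.max(-1)<70)
print("wing",axis(P[...,:2][w]),w.sum())
h=cv2.cvtColor(p,cv2.COLOR_RGB2HSV);r=((h[...,0]<8)|(h[...,0]>172))&(h[...,1]>150)&(P[...,2]>.05)&(P[...,2]<.1)&(np.hypot(P[...,0]-.6083,P[...,1]-.046)<.05)
print("rim z",np.percentile(P[r][:,2],[50,75,90]))
E
```

```text
[0.60777668 0.04619723 0.06465595] [-4.89443717  0.9565637   3.18576247] [0.23314824 0.76903877 0.38549383] 0.17332720444311142 60.57259976863861 [-1.18768673e-01  4.04593816e-01  1.61687629e+00  2.75709866e-04
  1.12115526e+00 -1.51023705e-01]
wing (array([618.1,  48.9]), array([25.9, 58.5]), np.float32(1.6036613)) 153
rim z [0.08087514 0.08191906 0.08278806]
```

Rim z dropped 0.085→0.081, and the torque of 0.39 N·m shows I am against the far gap wall. I back off 4° and press down.

>>> {"method": "apply_moves", "body": {
  "moves": [
    {"jaw": 0, "offset": [0, 0, 0], "rot": [0, 0, -4]},
    {"jaw": 0, "offset": [0, 0, 3], "rot": [0, 0, 0]},
    {"jaw": 0, "offset": [0, 0, 3], "rot": [0, 0, 0]},
    {"jaw": 0, "offset": [0, 0, 3], "rot": [0, 0, 0]},
    {"jaw": 0, "offset": [0, 0, 3], "rot": [0, 0, 0]}
  ]
}}

```text
time_s: 10.28
eef_pos: [0.6089, 0.0456, 0.0543]
eef_rot: [0.0, 0.671, 0.741, 0.0]
wrist_force: [-12.2, 0.5, 29.4]
opening: 0.17
grasp_force: 64.2
```

```bash
cat > st.py <<'E'
from h import *
o=ctrl.get_obs();w,x,y,z=o["eef_rot"]
print(o["time_s"],o["eef_pos"].round(4),"F",o["wrist_force"].round(1),"T",o["torque"].round(2),o["opening"].round(3),o["grasp_force"].round(0),"q6",o["q"][5].round(3),"psi",np.degrees(2*np.arctan2(y,x)).round(1))
E
python3 st.py
```

```text
Traceback (most recent call last):
  File "st.py", line 3, in <module>
    print(o["time_s"],o["eef_pos"].round(4),"F",o["wrist_force"].round(1),"T",o["torque"].round(2),o["opening"].round(3),o["grasp_force"].round(0),"q6",o["q"][5].round(3),"psi",np.degrees(2*np.arctan2(y,x)).round(1))
                                                                                                   ^^^^^^^^^^^^^^^^^^
AttributeError: 'float' object has no attribute 'round'
```

>>> {"method": "apply_moves", "body": {
  "moves": [
    {"jaw": 0, "offset": [0, 0, -1.5], "rot": [0, 0, 2]},
    {"jaw": 0, "offset": [0, 0, 0], "rot": [0, 0, 6]},
    {"jaw": 0, "offset": [0, 0, 0], "rot": [0, 0, 8]},
    {"jaw": 0, "offset": [0, 0, 0], "rot": [0, 0, 8]},
    {"jaw": 0, "offset": [0, 0, 0], "rot": [0, 0, 8]}
  ]
}}

```text
time_s: 10.9
eef_pos: [0.6077, 0.0457, 0.0551]
eef_rot: [-0.0, 0.851, 0.526, -0.001]
wrist_force: [-9.0, -0.2, 10.8]
opening: 0.166
grasp_force: 61.6
```

```bash
cat > st.py <<'E'
from h import *
o=ctrl.get_obs();w,x,y,z=o["eef_rot"]
np.set_printoptions(precision=4,suppress=True)
print(o["time_s"],o["eef_pos"],"F",o["wrist_force"],"T",o["torque"],o["opening"],o["grasp_force"],"q6",o["q"][5],"psi",np.degrees(2*np.arctan2(y,x)))
E
python3 st.py
```

```text
10.9 [0.6077 0.0457 0.0551] F [-9.0301 -0.2494 10.801 ] T [-0.0358  1.5806  0.0723] 0.16610862363568815 61.62200152873993 q6 0.34446996516418266 psi 63.441627848392166
```

>>> {"method": "apply_moves", "body": {
  "moves": [
    {"jaw": 0, "offset": [0, 0, 0], "rot": [0, 0, 8]},
    {"jaw": 0, "offset": [0, 0, 0], "rot": [0, 0, 8]},
    {"jaw": 0, "offset": [0, 0, 0], "rot": [0, 0, 8]},
    {"jaw": 0, "offset": [0, 0, 0], "rot": [0, 0, 8]},
    {"jaw": 0, "offset": [0, 0, 0], "rot": [0, 0, 6]}
  ]
}}

```text
time_s: 11.52
eef_pos: [0.6067, 0.0463, 0.0548]
eef_rot: [-0.001, 0.975, 0.221, -0.002]
wrist_force: [-10.5, 1.8, 12.2]
opening: 0.171
grasp_force: 61.8
```

```bash
python3 st.py
```

```text
11.525 [0.6067 0.0463 0.0548] F [-10.5026   1.788   12.2133] T [0.2973 1.9958 0.1373] 0.170692392741907 61.79322123527527 q6 1.0069135583799407 psi 25.49557096090567
```

>>> {"method": "apply_moves", "body": {
  "moves": [
    {"jaw": 0, "offset": [0, 0, 0], "rot": [0, 0, 2]},
    {"jaw": 0, "offset": [0, 0, 0], "rot": [0, 0, 2]},
    {"jaw": 0, "offset": [0, 0, 0], "rot": [0, 0, 2]},
    {"jaw": 0, "offset": [0, 0, 0], "rot": [0, 0, 0]},
    {"jaw": 0, "offset": [0, 0, 0], "rot": [0, 0, 0]}
  ]
}}

```text
time_s: 12.15
eef_pos: [0.6066, 0.0464, 0.0548]
eef_rot: [-0.001, 0.985, 0.171, -0.002]
wrist_force: [-11.0, 2.1, 12.2]
opening: 0.168
grasp_force: 61.7
```

```bash
python3 st.py
```

```text
12.15 [0.6066 0.0464 0.0548] F [-11.0325   2.077   12.2162] T [0.2688 1.8932 0.0245] 0.16766488402105464 61.74562454223633 q6 1.1079139293571958 psi 19.707451685204404
```

>>> {"method": "apply_moves", "body": {
  "moves": [
    {"jaw": 0, "offset": [0, 0, 0], "rot": [0, 0, 2]},
    {"jaw": 0, "offset": [0, 0, 0], "rot": [0, 0, 2]},
    {"jaw": 0, "offset": [0, 0, 0], "rot": [0, 0, 0]},
    {"jaw": 0, "offset": [0, 0, 0], "rot": [0, 0, 0]},
    {"jaw": 0, "offset": [0, 0, 0], "rot": [0, 0, 0]}
  ]
}}

```text
time_s: 12.78
eef_pos: [0.6066, 0.0465, 0.0548]
eef_rot: [-0.001, 0.991, 0.137, -0.002]
wrist_force: [-11.4, 2.2, 12.1]
opening: 0.167
grasp_force: 61.8
```

```bash
python3 st.py
```

```text
12.775 [0.6066 0.0465 0.0548] F [-11.3736   2.2412  12.0756] T [ 0.3833  1.9611 -0.0077] 0.16650516406825222 61.778921484947205 q6 1.1776942540032798 psi 15.710864584465321
```

>>> {"method": "apply_moves", "body": {
  "moves": [
    {"jaw": 0, "offset": [0, 0, 0], "rot": [0, 0, 2]},
    {"jaw": 0, "offset": [0, 0, 0], "rot": [0, 0, 0]},
    {"jaw": 0, "offset": [0, 0, 0], "rot": [0, 0, 0]},
    {"jaw": 0, "offset": [0, 0, 0], "rot": [0, 0, 0]},
    {"jaw": 0, "offset": [0, 0, 0], "rot": [0, 0, 0]}
  ]
}}

```text
time_s: 13.4
eef_pos: [0.6066, 0.0467, 0.0548]
eef_rot: [-0.001, 0.993, 0.12, -0.002]
wrist_force: [-10.8, 2.5, 12.8]
opening: 0.169
grasp_force: 61.8
```

```bash
python3 st.py
```

```text
13.4 [0.6066 0.0467 0.0548] F [-10.7861   2.5072  12.7508] T [0.4121 1.9475 0.1899] 0.16879085710043443 61.81049823760986 q6 1.2122467922821887 psi 13.742788520837433
```

Torque rises to 0.19 N·m at ψ≈14°, the hard stop. I back off 3.5°, relieve the side load and let the spring lift the cap while still held.

>>> {"method": "apply_moves", "body": {
  "moves": [
    {"jaw": 0, "offset": [-1.5, 0, 0], "rot": [0, 0, -3.5]},
    {"jaw": 0, "offset": [0, 0, -2], "rot": [0, 0, 0]},
    {"jaw": 0, "offset": [0, 0, -2], "rot": [0, 0, 0]},
    {"jaw": 0, "offset": [0, 0, -2], "rot": [0, 0, 0]},
    {"jaw": 0, "offset": [0, 0, 0], "rot": [0, 0, 0]}
  ]
}}

```text
time_s: 14.02
eef_pos: [0.6064, 0.0459, 0.0604]
eef_rot: [-0.0, 0.989, 0.15, -0.0]
wrist_force: [-5.4, 1.4, 7.2]
opening: 0.17
grasp_force: 61.0
```

```bash
python3 st.py
```

```text
14.025 [0.6064 0.0459 0.0604] F [-5.3588  1.3968  7.1616] T [0.3399 1.0333 0.0139] 0.17027944156831432 60.976542234420776 q6 1.1503711648409243 psi 17.21395521117874
```

>>> {"method": "apply_moves", "body": {
  "moves": [
    {"jaw": 0, "offset": [0, 0, -2], "rot": [0, 0, 0]},
    {"jaw": 0, "offset": [0, 0, -2], "rot": [0, 0, 0]},
    {"jaw": 0, "offset": [0, 0, -2], "rot": [0, 0, 0]},
    {"jaw": 0, "offset": [0, 0, 0], "rot": [0, 0, 0]},
    {"jaw": 0, "offset": [0, 0, 0], "rot": [0, 0, 0]}
  ]
}}

```text
time_s: 14.65
eef_pos: [0.6059, 0.0455, 0.0654]
eef_rot: [-0.0, 0.989, 0.15, -0.001]
wrist_force: [-2.2, 0.2, -12.3]
opening: 0.17
grasp_force: 58.6
```

```bash
python3 st.py
```

```text
14.65 [0.6059 0.0455 0.0654] F [ -2.2182   0.2212 -12.2586] T [-0.142   0.3189  0.0374] 0.17021710031074466 58.56903612613678 q6 1.1487732479151096 psi 17.303738619358064
```

It now resists an upward pull of 12 N after rising about 6 mm, so it seems locked. I release, lift and check by camera.

>>> {"method": "apply_moves", "body": {
  "moves": [
    {"jaw": 0, "offset": [0, 0, 3], "rot": [0, 0, 0]},
    {"jaw": 0.6, "offset": [0, 0, 0], "rot": [0, 0, 0]},
    {"jaw": 0.6, "offset": [0, 0, 0], "rot": [0, 0, 0]},
    {"jaw": 0.6, "offset": [0, 0, 0], "rot": [0, 0, 0]},
    {"jaw": 0.6, "offset": [0, 0, -40], "rot": [0, 0, 0]}
  ]
}}

```text
time_s: 15.28
eef_pos: [0.6046, 0.0457, 0.101]
eef_rot: [-0.001, 0.989, 0.15, -0.003]
wrist_force: [0.0, 0.6, 0.6]
opening: 0.598
grasp_force: 0.0
```

>>> {"method": "apply_moves", "body": {
  "moves": [
    {"jaw": 0.6, "offset": [0, 0, -60], "rot": [0, 0, 0]},
    {"jaw": 0.6, "offset": [-11, 33, -50], "rot": [0, 0, 0]},
    {"jaw": 0.3, "offset": [0, 0, 0], "rot": [0, 0, 0]},
    {"jaw": 0, "offset": [0, 0, 0], "rot": [0, 0, 0]},
    {"jaw": 0, "offset": [0, 0, 0], "rot": [0, 0, 0]}
  ]
}}

```text
time_s: 15.9
eef_pos: [0.6051, 0.0114, 0.2114]
eef_rot: [-0.001, 0.989, 0.151, -0.001]
wrist_force: [0.5, -1.2, 0.1]
opening: 0.005
grasp_force: 0.0
```

```bash
python3 st.py; python3 - <<'E'
from h import *
for n in("scene",):
    p,d,P=shot(n)
    capinfo(n,p,P)
    X,Y,Z=P[...,0],P[...,1],P[...,2]
    a=-1.712;ax=np.array([np.cos(a),np.sin(a)]);ay=np.array([-ax[1],ax[0]]);O=np.array([.5456,-.1909])
    m=(Z>.064)&(Z<.076)&(p.min(-1)>150)&(X>.45)&(X<.7)&(Y>.05)&(Y<.2)
    print("plate",m.sum(),axis(P[...,:2][m]))
    q=P[...,:2][m]-O; print("anal x,y",(q@ax).mean(),(q@ax).min(),(q@ax).max(),(q@ay).min(),(q@ay).max())
    cv2.imwrite("pics/s4.png",cv2.resize(p[110:260,180:380][:,:,::-1],None,fx=4,fy=4,interpolation=cv2.INTER_CUBIC))
E
```

```text
15.9 [0.6051 0.0114 0.2114] F [ 0.4743 -1.2226  0.1496] T [-0.0579 -0.0131 -0.0353] 0.005429418972633698 0.0 q6 1.0910504054244647 psi 17.33252096065595
scene red n 703 z90 [0.077  0.0791]
  red top rect (array([611. ,  45.3]), array([77.3, 79.5]), np.float32(3.1125772))
  wing n 3601 z [0.4165 0.5507]
  wing rect (array([636. ,  54.9]), array([47.8, 85.1]), np.float32(2.1264577)) [0.6431 0.0431 0.5332]
plate 225 (array([592.3, 121.1]), array([  9.3, 148.8]), np.float32(2.99806))
anal x,y -0.31555954719564155 -0.3201805833742228 -0.3106471819802036 -0.07208595234521652 0.07671622686075302
```

View pics/s4.png

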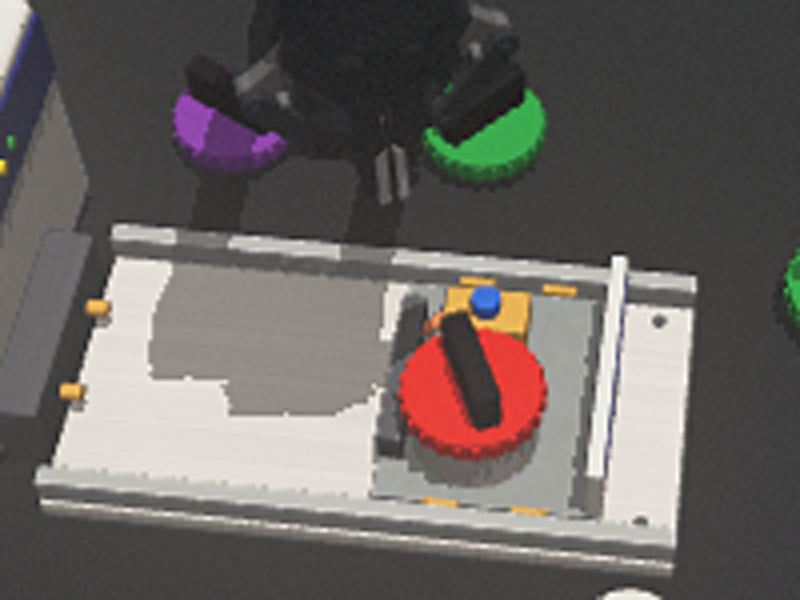

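Rim height fell 8.0 mm in total (cap z 46→38), so the cap is locked. It sits at crop (470,390), with the front plate at (610,370), its outer face at analyser x≈−320. Now I go behind the plate.

>>> {"method": "apply_moves", "body": {
  "moves": [
    {"jaw": 0, "offset": [0, 0, 0], "rot": [0, 0, 8.5]},
    {"jaw": 0, "offset": [0, 0, 0], "rot": [0, 0, 8.5]},
    {"jaw": 0, "offset": [0, 0, 0], "rot": [0, 0, 8.4]},
    {"jaw": 0, "offset": [-10.1, -47.7, 0], "rot": [0, 0, 0]},
    {"jaw": 0, "offset": [-10.1, -47.7, 0], "rot": [0, 0, 0]}
  ]
}}

```text
time_s: 16.58
eef_pos: [0.5988, 0.1091, 0.2117]
eef_rot: [-0.0, 0.997, -0.071, -0.001]
wrist_force: [0.2, 1.0, 0.0]
opening: -0.001
grasp_force: 0.0
```

>>> {"method": "apply_moves", "body": {
  "moves": [
    {"jaw": 0, "offset": [-10.1, -47.7, 0], "rot": [0, 0, 0]},
    {"jaw": 0, "offset": [0, 0, 60], "rot": [0, 0, 0]},
    {"jaw": 0, "offset": [0, 0, 60], "rot": [0, 0, 0]},
    {"jaw": 0, "offset": [0, 0, 50], "rot": [0, 0, 0]},
    {"jaw": 0, "offset": [0, 0, 0], "rot": [0, 0, 0]}
  ]
}}

```text
time_s: 17.2
eef_pos: [0.5909, 0.1568, 0.0374]
eef_rot: [0.001, 0.998, -0.07, -0.006]
wrist_force: [0.1, -0.3, 0.5]
opening: -0.003
grasp_force: 0.0
```

```bash
python3 st.py; python3 - <<'E'
from h import *
p,d,P=shot("scene");e=ctrl.get_obs()["eef_pos"]
m=(np.hypot(P[...,0]-e[0],P[...,1]-e[1])<.03)&(P[...,2]>.02)&(P[...,2]<.14)&(p.max(-1)<140)
z=P[m][:,2]
for lo in np.arange(.02,.14,.01):
    q=P[m][(z>=lo)&(z<lo+.01)]
    if len(q): print(round(lo,3),len(q),q.mean(0).round(3),q.min(0).round(3),q.max(0).round(3))
cv2.imwrite("pics/s5.png",cv2.resize(p[110:260,230:430][:,:,::-1],None,fx=4,fy=4,interpolation=cv2.INTER_CUBIC))
E
```

```text
17.2 [0.5909 0.1568 0.0374] F [ 0.0582 -0.3074  0.4655] T [0.0212 0.0086 0.008 ] -0.002549922465773468 0.0 q6 1.7767830200599524 psi -8.056635442444495
0.05 1 [0.593 0.127 0.058] [0.593 0.127 0.058] [0.593 0.127 0.058]
0.06 3 [0.592 0.127 0.066] [0.59  0.127 0.065] [0.595 0.127 0.066]
0.07 18 [0.602 0.157 0.076] [0.597 0.144 0.072] [0.605 0.168 0.08 ]
0.08 31 [0.602 0.156 0.085] [0.597 0.144 0.08 ] [0.606 0.17  0.09 ]
0.09 33 [0.602 0.155 0.095] [0.596 0.143 0.091] [0.605 0.17  0.1  ]
0.1 31 [0.6   0.156 0.105] [0.585 0.143 0.101] [0.606 0.168 0.11 ]
0.11 57 [0.602 0.155 0.116] [0.586 0.129 0.11 ] [0.609 0.18  0.12 ]
0.12 113 [0.598 0.155 0.125] [0.581 0.129 0.12 ] [0.611 0.187 0.13 ]
0.13 25 [0.607 0.155 0.136] [0.583 0.129 0.13 ] [0.612 0.183 0.139]
```

View pics/s5.png

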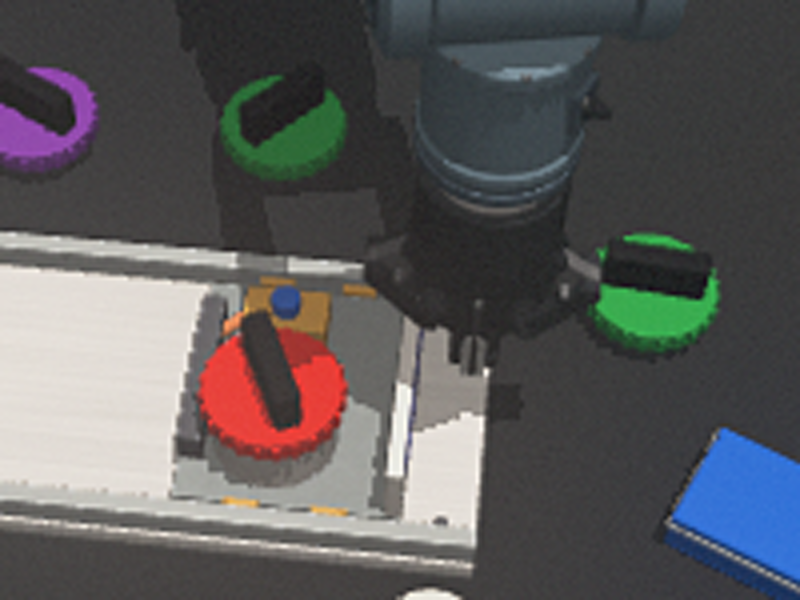

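Tips show at crop (470,370), z≈0.071 at reading 0.037, confirming the +33 mm offset. They stand 17 mm behind the plate face. I lower to tip height ≈0.04 and start pushing.

>>> {"method": "apply_moves", "body": {
  "moves": [
    {"jaw": 0, "offset": [4, 0, 16], "rot": [0, 0, 0]},
    {"jaw": 0, "offset": [0, 0, 15], "rot": [0, 0, 0]},
    {"jaw": 0, "offset": [0, 0, 0], "rot": [0, 0, 0]},
    {"jaw": 0, "offset": [0, 5, 0], "rot": [0, 0, 0]},
    {"jaw": 0, "offset": [0, 5, 0], "rot": [0, 0, 0]}
  ]
}}

```text
time_s: 17.88
eef_pos: [0.5993, 0.1458, 0.0129]
eef_rot: [-0.0, 0.998, -0.071, 0.001]
wrist_force: [-0.4, 0.6, 0.2]
opening: -0.002
grasp_force: 0.0
```

```bash
python3 st.py
```

```text
17.875 [0.5993 0.1458 0.0129] F [-0.4395  0.633   0.1991] T [-0.0211 -0.0123  0.0053] -0.002119511994684002 0.0 q6 1.7586222303634438 psi -8.090471922733613
```

>>> {"method": "apply_moves", "body": {
  "moves": [
    {"jaw": 0, "offset": [0, 5, 0], "rot": [0, 0, 0]},
    {"jaw": 0, "offset": [0, 5, 0], "rot": [0, 0, 0]},
    {"jaw": 0, "offset": [0, 5, 0], "rot": [0, 0, 0]},
    {"jaw": 0, "offset": [0, 5, 0], "rot": [0, 0, 0]},
    {"jaw": 0, "offset": [0, 5, 0], "rot": [0, 0, 0]}
  ]
}}

```text
time_s: 18.5
eef_pos: [0.5956, 0.1214, 0.0126]
eef_rot: [-0.0, 0.998, -0.071, 0.0]
wrist_force: [1.3, 4.7, 2.2]
opening: -0.001
grasp_force: 2.3
```

```bash
python3 st.py
```

```text
18.5 [0.5956 0.1214 0.0126] F [1.2724 4.7242 2.1776] T [ 0.5897 -0.1489  0.0413] -0.0014321849170702314 2.2730952501296997 q6 1.7176072132626894 psi -8.088137485861028
```

>>> {"method": "apply_moves", "body": {
  "moves": [
    {"jaw": 0, "offset": [-0.5, 10, 0], "rot": [0, 0, 0]},
    {"jaw": 0, "offset": [-0.5, 12, 0], "rot": [0, 0, 0]},
    {"jaw": 0, "offset": [-0.5, 12, 0], "rot": [0, 0, 0]},
    {"jaw": 0, "offset": [-0.5, 12, 0], "rot": [0, 0, 0]},
    {"jaw": 0, "offset": [-0.5, 12, 0], "rot": [0, 0, 0]}
  ]
}}

```text
time_s: 19.12
eef_pos: [0.5854, 0.0638, 0.0126]
eef_rot: [-0.0, 0.997, -0.071, 0.001]
wrist_force: [5.0, 5.8, 0.6]
opening: -0.003
grasp_force: 3.5
```

```bash
python3 st.py
```

```text
19.125 [0.5854 0.0638 0.0126] F [4.9713 5.7709 0.5569] T [ 0.9441 -0.6836  0.0344] -0.002789859596350545 3.459128960967064 q6 1.6187251685724777 psi -8.108005354206604
```

>>> {"method": "apply_moves", "body": {
  "moves": [
    {"jaw": 0, "offset": [-0.3, 12, 0], "rot": [0, 0, 0]},
    {"jaw": 0, "offset": [-0.3, 12, 0], "rot": [0, 0, 0]},
    {"jaw": 0, "offset": [-0.3, 12, 0], "rot": [0, 0, 0]},
    {"jaw": 0, "offset": [-0.3, 12, 0], "rot": [0, 0, 0]},
    {"jaw": 0, "offset": [-0.3, 12, 0], "rot": [0, 0, 0]}
  ]
}}

```text
time_s: 19.75
eef_pos: [0.5765, 0.0049, 0.0127]
eef_rot: [-0.001, 0.997, -0.071, 0.002]
wrist_force: [10.0, 9.7, -0.3]
opening: 0.003
grasp_force: 5.1
```

```bash
python3 st.py; python3 - <<'E'
from h import *
p,d,P=shot("scene")
X,Y,Z=P[...,0],P[...,1],P[...,2]
a=-1.712;ax=np.array([np.cos(a),np.sin(a)]);ay=np.array([-ax[1],ax[0]]);O=np.array([.5456,-.1909])
m=(Z>.064)&(Z<.076)&(p.min(-1)>130)&(X>.45)&(X<.7)&(Y>-.1)&(Y<.1)
q=P[...,:2][m]-O; print("plate x",np.percentile(q@ax,[1,50,99]),"y",np.percentile(q@ay,[1,99]),m.sum())
print(axis(P[...,:2][m]))
q=ctrl.get_obs()["eef_pos"][:2]-O;print("tcp",q@ax,q@ay)
E
```

```text
19.75 [0.5765 0.0049 0.0127] F [ 9.9607  9.7426 -0.3231] T [ 1.3441 -1.4244  0.1331] 0.0025879984394589607 5.054293870925903 q6 1.5131924954518017 psi -8.115324237531246
plate x [-0.18540715 -0.18121521 -0.17593979] y [0.00467629 0.0751348 ] 119
(array([609.4, -17.1]), array([ 9.5, 73.2]), np.float32(2.964316))
tcp -0.19634047484779577 0.002442352930792254
```

Side load has built up to 10 N. I relax it sideways and carry on: about 55 mm to go.

>>> {"method": "apply_moves", "body": {
  "moves": [
    {"jaw": 0, "offset": [1.5, -3, 0], "rot": [0, 0, 0]},
    {"jaw": 0, "offset": [2, 0, 0], "rot": [0, 0, 0]},
    {"jaw": 0, "offset": [0, 5, 0], "rot": [0, 0, 0]},
    {"jaw": 0, "offset": [0, 8, 0], "rot": [0, 0, 0]},
    {"jaw": 0, "offset": [0, 10, 0], "rot": [0, 0, 0]}
  ]
}}

```text
time_s: 20.42
eef_pos: [0.575, -0.0152, 0.0119]
eef_rot: [-0.0, 0.998, -0.07, -0.0]
wrist_force: [0.9, 2.3, -2.1]
opening: -0.002
grasp_force: 1.7
```

```bash
python3 st.py
```

```text
20.425 [ 0.575  -0.0152  0.0119] F [ 0.8852  2.3416 -2.0767] T [ 0.5118 -0.1302  0.0493] -0.0019140900725681013 1.666906401515007 q6 1.4784248699962428 psi -8.067558468197017
```

>>> {"method": "apply_moves", "body": {
  "moves": [
    {"jaw": 0, "offset": [0, 8, 0], "rot": [0, 0, 0]},
    {"jaw": 0, "offset": [0, 8, 0], "rot": [0, 0, 0]},
    {"jaw": 0, "offset": [0, 6, 0], "rot": [0, 0, 0]},
    {"jaw": 0, "offset": [0, 4, 0], "rot": [0, 0, 0]},
    {"jaw": 0, "offset": [0, 3, 0], "rot": [0, 0, 0]}
  ]
}}

```text
time_s: 21.05
eef_pos: [0.5712, -0.044, 0.0122]
eef_rot: [-0.0, 0.998, -0.071, -0.0]
wrist_force: [0.6, 2.8, -2.9]
opening: 0.006
grasp_force: 1.5
```

```bash
python3 st.py
```

```text
21.05 [ 0.5712 -0.044   0.0122] F [ 0.6035  2.8425 -2.9161] T [ 0.4835 -0.1259 -0.006 ] 0.006394515153080964 1.5353823825716972 q6 1.4280363301073276 psi -8.096400778295475
```

>>> {"method": "apply_moves", "body": {
  "moves": [
    {"jaw": 0, "offset": [0, 2, 0], "rot": [0, 0, 0]},
    {"jaw": 0, "offset": [0, 2, 0], "rot": [0, 0, 0]},
    {"jaw": 0, "offset": [0, 2, 0], "rot": [0, 0, 0]},
    {"jaw": 0, "offset": [0, 2, 0], "rot": [0, 0, 0]},
    {"jaw": 0, "offset": [0, 2, 0], "rot": [0, 0, 0]}
  ]
}}

```text
time_s: 21.68
eef_pos: [0.5704, -0.0477, 0.0124]
eef_rot: [-0.004, 0.997, -0.071, 0.0]
wrist_force: [5.2, 31.7, 3.4]
opening: 0.0
grasp_force: 16.3
```

```bash
python3 st.py
```

```text
21.675 [ 0.5704 -0.0477  0.0124] F [ 5.1855 31.6617  3.4054] T [ 4.7682 -0.8231 -0.0201] 0.0004473451730467413 16.297670602798462 q6 1.410548642315726 psi -8.117059182879354
```

>>> {"method": "apply_moves", "body": {
  "moves": [
    {"jaw": 0, "offset": [0, 2, 0], "rot": [0, 0, 0]},
    {"jaw": 0, "offset": [0, 2, 0], "rot": [0, 0, 0]},
    {"jaw": 0, "offset": [0, 1, 0], "rot": [0, 0, 0]},
    {"jaw": 0, "offset": [0, 1, 0], "rot": [0, 0, 0]},
    {"jaw": 0, "offset": [0, 0, 0], "rot": [0, 0, 0]}
  ]
}}

```text
time_s: 22.3
eef_pos: [0.5703, -0.0476, 0.0127]
eef_rot: [-0.008, 0.997, -0.07, 0.001]
wrist_force: [9.4, 50.2, 5.0]
opening: 0.003
grasp_force: 25.4
```

```bash
python3 st.py
```

```text
22.3 [ 0.5703 -0.0476  0.0127] F [ 9.368  50.1551  4.9702] T [ 7.4513 -1.3323  0.0057] 0.0026290164965903488 25.405780314467847 q6 1.400061641664712 psi -8.060012153634975
```

It is firm against the dock: no motion from 32 to 50 N. I back off, rise and verify.

>>> {"method": "apply_moves", "body": {
  "moves": [
    {"jaw": 0, "offset": [0, -7, 0], "rot": [0, 0, 0]},
    {"jaw": 0, "offset": [0, -7, 0], "rot": [0, 0, 0]},
    {"jaw": 0, "offset": [0, -15, 0], "rot": [0, 0, 0]},
    {"jaw": 0, "offset": [0, -20, 0], "rot": [0, 0, 0]},
    {"jaw": 0, "offset": [0, 0, 0], "rot": [0, 0, 0]}
  ]
}}

```text
time_s: 22.92
eef_pos: [0.5761, -0.0098, 0.0122]
eef_rot: [-0.0, 0.998, -0.07, 0.0]
wrist_force: [-0.9, 0.7, 0.2]
opening: 0.002
grasp_force: 0.0
```

>>> {"method": "apply_moves", "body": {
  "moves": [
    {"jaw": 0, "offset": [0, 0, -60], "rot": [0, 0, 0]},
    {"jaw": 0, "offset": [0, 0, -60], "rot": [0, 0, 0]},
    {"jaw": 0, "offset": [0, -50, -50], "rot": [0, 0, 0]},
    {"jaw": 0, "offset": [0, -50, 0], "rot": [0, 0, 0]},
    {"jaw": 0, "offset": [0, 0, 0], "rot": [0, 0, 0]}
  ]
}}

```text
time_s: 23.55
eef_pos: [0.5895, 0.0847, 0.1773]
eef_rot: [-0.0, 0.998, -0.069, 0.001]
wrist_force: [-0.4, -0.6, 0.4]
opening: -0.001
grasp_force: 0.0
```

```bash
python3 st.py; python3 - <<'E'
from h import *
p,d,P=shot("scene")
capinfo("scene",p,P)
X,Y,Z=P[...,0],P[...,1],P[...,2]
a=-1.712;ax=np.array([np.cos(a),np.sin(a)]);ay=np.array([-ax[1],ax[0]]);O=np.array([.5456,-.1909])
m=(Z>.064)&(Z<.076)&(p.min(-1)>130)&(X>.45)&(X<.7)&(Y>-.12)&(Y<.0)
q=P[...,:2][m]-O; print("plate x",np.percentile(q@ax,[1,50,99]),"y",np.percentile(q@ay,[1,99]),m.sum(),axis(P[...,:2][m]))
cv2.imwrite("pics/s6.png",cv2.resize(p[80:300,150:430][:,:,::-1],None,fx=2.7,fy=2.7,interpolation=cv2.INTER_CUBIC))
E
```

```text
23.55 [0.5895 0.0847 0.1773] F [-0.3625 -0.5558  0.3738] T [-0.0276  0.0462 -0.0055] -0.0014273905458433535 0.0 q6 1.6516001352669505 psi -7.877451449785677
scene red n 731 z90 [0.0768 0.0789]
  red top rect (array([ 584. , -139.5]), array([79.8, 75.9]), np.float32(0.17254537))
  wing n 188 z [0.1063 0.1089]
  wing rect (array([ 584.1, -139.3]), array([60. , 14.8]), np.float32(0.30768132)) [ 0.5871 -0.1382  0.1063]
plate x [-0.13226738 -0.12767967 -0.12233371] y [-0.06850555  0.07493173] 225 (array([565.5, -65.2]), array([ 10.5, 146.6]), np.float32(2.9993806))
```

View pics/s6.png

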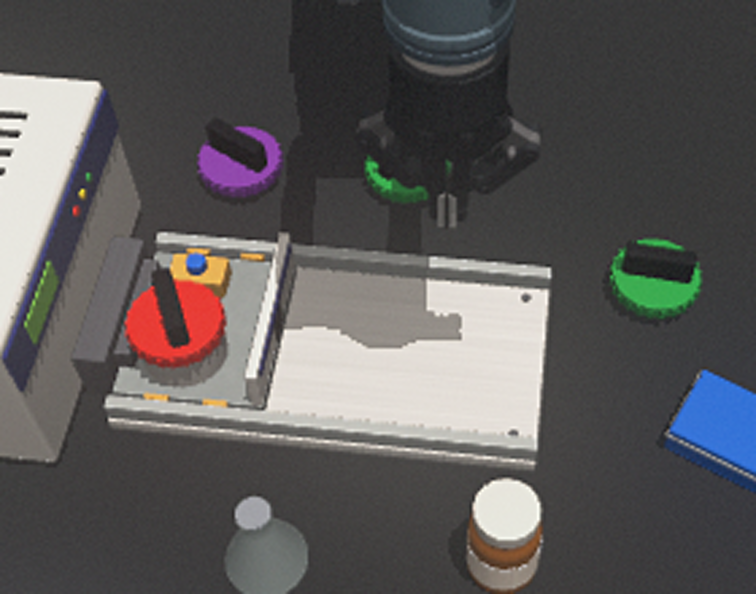

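The carriage sits against the dock block at (110,300). The cap at (175,322) is still at locked height (rim 0.077), and the flask, jar and box are where they were. Handing in.

```bash
python3 -c "
from bench import ctrl
print(ctrl.hand_in())"
```

```text
the job is handed in; nothing more can be done
None
```

The cap is locked, the carriage is fully home against the dock, the flask, jar and blue box were left alone, and the job is handed in at about 24 s; the hand-in returned no verdict.

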